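# Unlock the folding stay and shut the tool chest

## Task

The tool chest on the drilling bench stands open, its lid propped by a folding stay on the end nearest the robot: lift the stay's knee by its pull bar clearly past centre, about 2 cm up, so that it unlocks while the lid stays up, then take the lid by its front bar, lower it under control without letting it drop until it is fully shut, and let go. The stay's exact place is not known, so feel for its bar, and never push or pull along the stay with more than 10 N. Leave the other things on the bench and in the chest alone.

Things in the scene. Friction and masses are not known exactly. Their poses are not given: they have to be found in the camera images.
- chest: Grey steel box of the tool chest, fixed: 220 (x) by 200 (y) by 100 mm high, walls 4 mm. Origin: centre of its underside. x runs along the lid's hinge, away from the robot; hinge on the +y edge, front on -y, stay on the -x end. The lid's frame (rim, hinge, lid, stay, as one) is clamped on the box up to 10 mm off along the chest's y, either way: not measured, the same for all its parts.
- lid_hinge (a point): Drawn position (the real one is off with the frame by up to 10 mm along chest y) of the middle of the lid's hinge axis, on the box's +y top edge, 100 mm above the bench. The axis is parallel to the chest's x. Axes as the chest.
- lid_angle (a joint): Lid angle, rad: 0 propped open on the locked stay (68 degrees up from shut, leaning over the chest), grows as it closes, 1.187 fully shut on its stop. It opens 0.018 further while the knee passes centre. The lid is 18 mm thick, about 0.9 kg (varies), and falls by itself once the unlocked stay is folded well up, so it must be held all the way down.
- lid_bar (a point): Drawn position (off with the frame; stay locked, lid open; does not follow the lid) of the middle of the lid's front bar: round steel, 12 mm thick, parallel to the hinge, 46 mm off the lid's front edge on two struts 110 mm apart (100 mm clear). 246 mm from the hinge axis; shut, 8 mm above it, with 29 mm or more free behind it. It can turn between the fingers.
- knee_bar (a point): Drawn position (off with the frame; stay locked; does not follow the bar) of the gripping point on the stay's pull bar: round steel, 12 mm thick, parallel to the hinge, sticking out 85 mm from the knee to chest -x; this point is 68 mm out from the box. To unlock, it circles stay_pivot up and forward: 11 mm to chest -y for 17 mm up. A straight upward pull, or closing fingers off centre, forces it.
- stay_pivot (a point): Drawn position (off with the frame) of the stay's lower pivot axis at the chest's -x end, taken level with knee_bar along chest x: the bar circles it at 137 mm in the chest's y-z plane (lower link 137 mm pivot to knee; upper link 50 mm knee to its pin on the lid's side; flat steel, 14 mm wide). Axes as the chest.
- knee (a joint): Fold of the stay's knee, rad: 0 locked on its stop, sagging 10 mm below straight; 0.274 straight (centre); grows as it folds up; 2.49 with the lid shut. Lifting takes about 5 N along the circle at first (varies), less past centre. Stiff with friction: let go between about 0.5 and 0.85 it stays and the lid stays up; beyond about 0.95 the lid falls. 0.55 is 20 mm of bar travel.
- spanner: Open spanner, 150 mm, lying in the chest; leave alone.
- socket: Steel socket, 24 mm thick, 45 mm high, standing in the chest; leave alone.
- gauge_block: Steel block 50 x 30 x 20 mm lying in the chest; leave alone.
- hammer: Hammer lying on the bench to the chest's right; leave alone.
- oil_can: Closed steel can, 60 mm thick, 130 mm high, on the bench; leave alone.
- pencil_mug: Empty steel cup, 80 mm wide, 95 mm high, on the bench; leave alone.
- screwdriver: Screwdriver lying on the bench; leave alone.
- vice: Small drill-press vice, 2.5 kg, on the bench to the chest's left; leave alone.
- stay_load (a joint): Give of the rubber mount under the stay's lower pivot, m, along the lower link: 6 N per mm, about 0 at the start (the lid's weight of some 5.5 N on the stay is already counted); negative squeezed, positive stretched. With the lid shut it reads about +0.001. More than 1.7 mm either way (10 N more or less along the stay) means that the stay is being forced.

How it is judged:
By the outcome, as a careful person would: the job done as asked, in the order asked, and still so for the second after the job is handed in, with the robot touching nothing.
It also fails if it takes over 72 s, if anything falls off the work surface, if the arm or the gripper's body presses on something with over 40 N, if the wrist force passes 120 N, or if a joint passes its speed limit or range.

## Robot

A 7-joint arm with a two-finger parallel gripper is mounted at the origin on the work surface. World frame = base frame: x ahead of the robot, y to its left, z up, the work surface at z = 0. Lengths are in m, angles in degrees, forces in N, time in s.
With the tool pointing down it reaches from about 0.35 to 0.9 m from the base axis. Payload 7.2 kg.
Tool frame: the origin (TCP) lies on the centre line of the jaws, within the pads' length; the fingertips stand 22 mm ahead of it and the grasp point (between the pads) lies 3 mm ahead of it; z points along the fingers, y is the direction in which the jaws open and shut (so a half turn about z gives the same grasp; the last joint's range is limited). The gripper opens to 85 mm and grips with 20 to 120 N. Pads are 22 mm wide; open, the fingers measure 114 mm over their backs; the gripper's body (76 mm by 85 mm) begins 54 mm behind the grasp point. The pads swing forward as they close: fully open they stand 13 mm farther back than shut.
Start: joints at [-75.928, 23.554, -0.728, 91.456, 0.321, 64.991, -4.71], TCP at [0.193, 0.594, 0.253] pointing down, gripper open.
Joint ranges: [-169.25, 169.25], [-16.82, 113.86], [-84.01, 82.57], [7.8, 145.47], [-59.2, 239.2], [7.22, 106.19], [-163.78, 163.78]. Speed limits (degrees/s): [136.94, 136.94, 172.46, 172.46, 180, 180, 180].

## Interface

Orientations are given as a 3x3 rotation matrix whose columns are the frame's x, y, z axes.
In Python, from cell import r gives the robot as it stands.
- The arm moves only by the tool arm_command, never from a script. Its argument "series" is a list of rows, each a list of 2 entries, a list of its own where there are three numbers: the shift along the world's x, y, z in cm, then the turn, a rotation vector about the world's x, y, z in rad. A call has 1 to 8 rows; each row shifts and turns the commanded pose from where the row before left it; what a row does not reach is not made up. A row lasts 1/8 s, in which the tool goes at most 62.5 mm and 10.7 degrees, less where a joint would pass 70% of its speed; a pose out of reach is approached as far as the arm can. A call is refused whole if a number of a shift passes 6.25 or a number of a turn 0.188, either way. A call with a gripper value outside its range is refused whole. "gripper" is the finger opening in cm, from 0 to 8.54, set as the call begins (left out, the last holds). The fingers move at their own pace and stop on an object; "newtons" is the grip in N (left out, the last holds). Time passes only in rows, so rows that do not move let the fingers close. It gives the time, the measured TCP pose, the force and the opening at its end, in the units of the state.
- r.sense(): the state, without advancing time (a new reading comes with each control period).
- r.snapshot(name): name is "side" or "top" or "wrist"; returns a dict with "img" (400x640x3 uint8, red, green, blue), "mtx" (3x3 intrinsics, pixels), "world_to_cam" (4x4, takes a point from world to camera coordinates). Camera axes: x right, y up, looking along -z (the intrinsics and any distortion apply to the point x, -y, -z); pixel columns grow to the right and rows downward; lengths in m; the calibration is good to about 2 mm. A picture is of the moment at which its call begins. There is no depth.
- r.close_job(): hands the job in, once; it reports no verdict.
The state is a dict: "time": time; "joint_positions": joint angles; "qd": joint speeds; "effort": joint torques, N m; "tool_pos": TCP position; "orientation": TCP orientation; "ft_force": force on the tool from outside, world axes, zero at the start; "moment": the same for the moment, N m; "width": opening from 0.0 (shut) to 1.0 (fully open).
Only numpy, scipy, OpenCV 4.12 (cv2) and the standard library are available. Lean on these libraries where they do the work, as an engineer would, in place of code of your own. Each camera call takes 0.05 s, during which the arm holds its last target.

## Working session

There is one attempt and no reset: what is moved stays moved. The work goes in short steps, Python scripts to look and compute and a tool call to move; the robot and the scene stay as the last step left them, time stands still between calls to the robot, and variables do not carry over. Pictures are saved under pics/ and viewed, and the job is handed in when it is done.

Besides the shell and the picture viewer there is one more tool, called after "Call:" as a command line: name --argument value ..., lists and objects as JSON in quotes. arm_command: Moves the arm, as the interface text tells. Its arguments: {"type":"object","properties":{"series":{"type":"array","items":{"type":"array"}},"gripper":{"type":"number"},"newtons":{"type":"number"}},"required":["series"]}

```bash
ls; mkdir -p pics
python3 - <<'E'
from cell import r
import cv2
s=r.sense(); print(s)
for n in ["side","top","wrist"]:
    d=r.snapshot(n); cv2.imwrite(f"pics/{n}0.png",d["img"][:,:,::-1]); print(n,d["mtx"].tolist(),d["world_to_cam"].round(4).tolist(),[k for k in d])
E
```

```text
pics
{'time': 0.0, 'joint_positions': array([-75.92884714,  23.60248179,  -0.73056818,  91.50308956,
         0.32070567,  64.98988492,  -4.70916356]), 'qd': array([-0.03811486,  0.07009798, -0.01883597,  0.05383027, -0.0842299 ,
       -0.0516257 ,  0.00354633]), 'effort': array([-6.24489112e-04, -6.00627780e+01,  6.81785177e-01, -2.99418712e+01,
        1.38431278e-02,  1.03807574e-02,  1.74646414e-05]), 'tool_pos': array([0.19278973, 0.59404771, 0.25243288]), 'orientation': array([[-9.51192390e-01,  3.08598235e-01, -4.09592276e-04],
       [ 3.08598491e-01,  9.51191085e-01, -1.57821960e-03],
       [-9.74352596e-05, -1.62759003e-03, -9.99998671e-01]]), 'ft_force': array([-0.14553357,  0.11113241, -0.12235048]), 'moment': array([-0.00198298, -0.01820107, -0.01206837]), 'width': 1.004030621952609}
side [[489.24992281649014, 0.0, 324.064021221199], [0.0, 489.24992281649014, 201.28712045835735], [0.0, 0.0, 1.0]] [[0.9094, -0.4158, 0.0064, -0.4671], [0.3082, 0.6842, 0.6609, -0.3299], [-0.2792, -0.5991, 0.7504, -1.3489], [0.0, 0.0, 0.0, 1.0]] ['img', 'mtx', 'world_to_cam']
top [[400.7677896010262, 0.0, 322.8585385326728], [0.0, 400.7677896010262, 198.1548231167994], [0.0, 0.0, 1.0]] [[-0.0109, -0.9999, 0.0116, 0.0218], [0.9834, -0.0087, 0.1811, -0.5343], [-0.1809, 0.0134, 0.9834, -1.3646], [0.0, 0.0, 0.0, 1.0]] ['img', 'mtx', 'world_to_cam']
wrist [[284.80878673997796, 0.0, 315.7469801277252], [0.0, 284.80878673997796, 201.1303394147843], [0.0, 0.0, 1.0]] [[0.3092, 0.951, -0.0011, -0.6234], [-0.9128, 0.2965, -0.2808, 0.0363], [-0.2667, 0.0879, 0.9598, -0.3795], [0.0, 0.0, 0.0, 1.0]] ['img', 'mtx', 'world_to_cam']
```

View pics/side0.png

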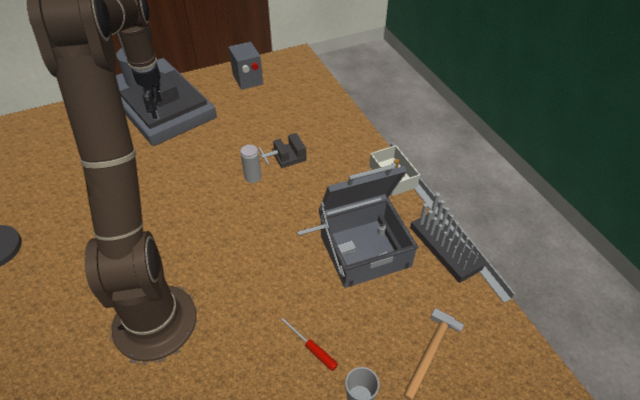

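View pics/top0.png

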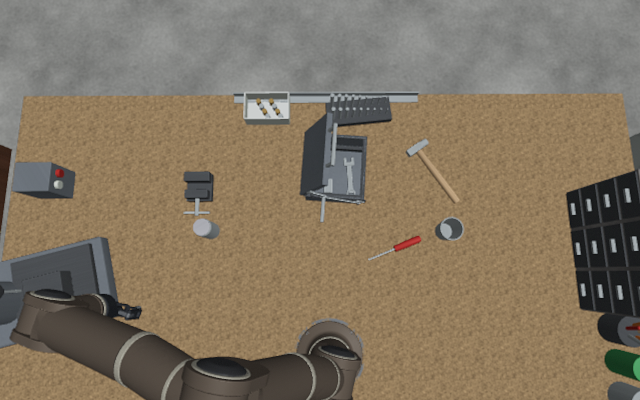

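View pics/wrist0.png

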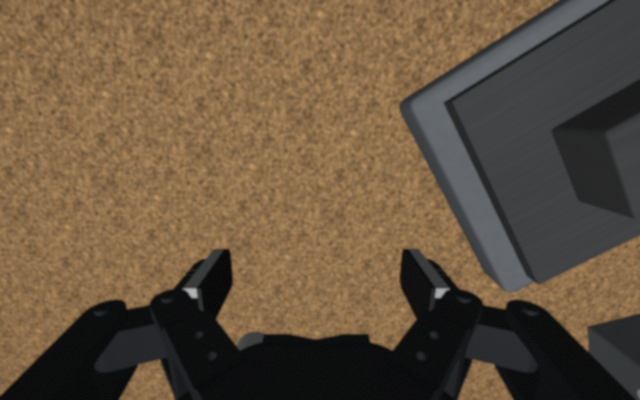

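Run:
```python
import cv2
a=cv2.imread("pics/top0.png")[85:235,280:400]; cv2.imwrite("pics/topz.png",cv2.resize(a,None,fx=4,fy=4,interpolation=cv2.INTER_CUBIC)[:600])
a=cv2.imread("pics/side0.png")[155:290,290:430]; cv2.imwrite("pics/sidez.png",cv2.resize(a,None,fx=4.4,fy=4.4,interpolation=cv2.INTER_CUBIC))
```

```text
(no output)
```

View pics/topz.png

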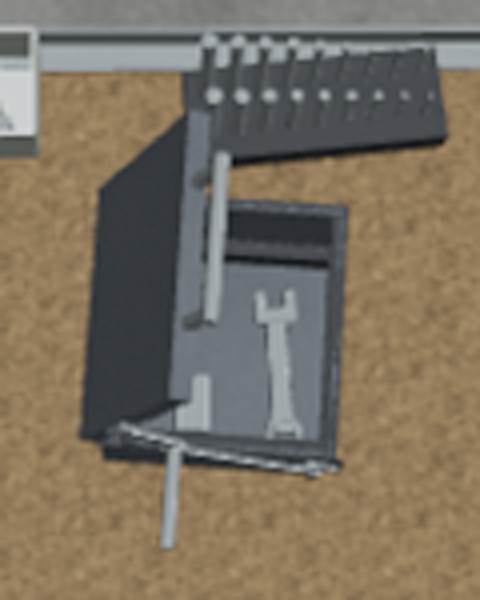

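View pics/sidez.png

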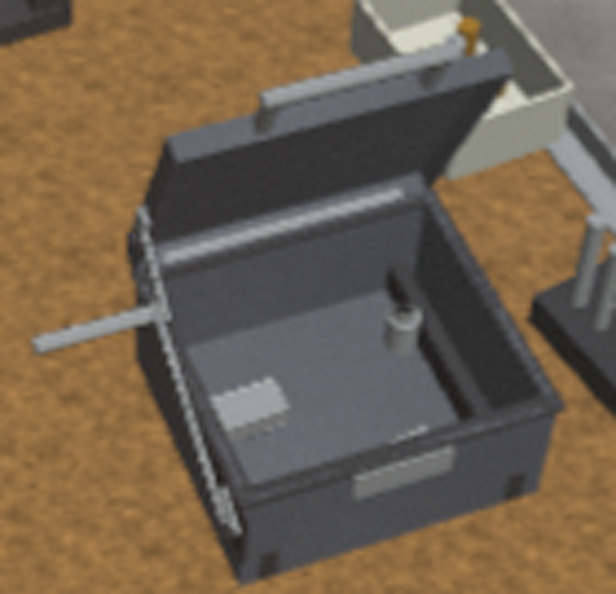

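```bash
cat > h.py <<'E'
import numpy as np
def ray(d,p):
    K=d["mtx"];T=np.array(d["world_to_cam"]);R=T[:3,:3];c=-R.T@T[:3,3]
    x=np.linalg.inv(K)@[p[0],p[1],1]; v=R.T@np.array([x[0],-x[1],-x[2]])
    return c,v/np.linalg.norm(v)
def tri(ds,ps):
    A=np.zeros((3,3));b=np.zeros(3);L=[]
    for d,p in zip(ds,ps):
        c,v=ray(d,p);M=np.eye(3)-np.outer(v,v);A+=M;b+=M@c;L.append((c,v))
    X=np.linalg.solve(A,b)
    return X,[round(float(np.linalg.norm(np.cross(X-c,v))*1000),1) for c,v in L]
def plane(d,p,z):
    c,v=ray(d,p);return c+v*(z-c[2])/v[2]
def proj(d,X):
    T=np.array(d["world_to_cam"]);x=T[:3,:3]@X+T[:3,3];u=d["mtx"]@np.array([x[0],-x[1],-x[2]]);return u[:2]/u[2]
E
python3 - <<'E'
from cell import r
from h import *
t=r.snapshot("top");s=r.snapshot("side")
T=lambda x,y:(280+(x+.5)/4-.5,85+(y+.5)/4-.5)
S=lambda x,y:(290+(x+.5)/4.4-.5,155+(y+.5)/4.4-.5)
for n,a,b in [("knee",(173,450),(158,312)),("tip",(168,547),(38,345)),("lidbar near",(209,322),(265,103)),("lidbar far",(222,155),(462,43)),
 ("rim fn",(338,465),(243,497)),("rim ff",(347,208),(560,405)),("lid tip near",(188,400),(172,145)),("lid tip far",(200,112),(505,55)),("stay low",(320,468),(232,525)),("stay up",(118,430),(143,215))]:
    X,e=tri([t,s],[T(*a),S(*b)]);print(n,X.round(4),e)
E
```

```text
knee [0.524  0.0173 0.131 ] [1.2, 1.2]
tip [0.442  0.0224 0.1337] [0.5, 0.5]
lidbar near [ 0.5804 -0.0068  0.326 ] [0.9, 0.9]
lidbar far [ 0.7042 -0.0182  0.3349] [2.1, 2.1]
rim fn [ 0.5159 -0.1224  0.1099] [3.2, 3.2]
rim ff [ 0.7425 -0.1375  0.0992] [0.4, 0.4]
lid tip near [0.5286 0.0085 0.2981] [0.1, 0.1]
lid tip far [ 0.7517 -0.0034  0.2937] [0.5, 0.5]
stay low [ 0.5186 -0.1115  0.0627] [0.2, 0.2]
stay up [0.5327 0.0618 0.1767] [1.7, 1.7]
```

Call:
arm_command --series '[[[3,-3.9,1.2],[0,0,0.031]],[[3,-3.9,1.2],[0,0,0.031]],[[3,-3.9,1.2],[0,0,0.031]],[[3,-3.9,1.2],[0,0,0.031]],[[3,-3.9,1.2],[0,0,0.031]],[[3,-3.9,1.2],[0,0,0.031]],[[3,-3.9,1.2],[0,0,0.031]],[[3,-3.9,1.2],[0,0,0.031]]]'

```text
time: 1.25
tool_pos: [0.4337, 0.281, 0.3498]
orientation: [[-0.998, 0.065, 0.0], [0.065, 0.998, 0.0], [-0.0, 0.0, -1.0]]
ft_force: [0.1, 0.8, 0.3]
width: 1.001
```

Run:
```python
from cell import r
from h import *
import cv2
s=r.sense();print(s['tool_pos'].round(4),s['orientation'].round(3).tolist(),s['joint_positions'].round(1))
t=r.snapshot("top");print(plane(t,(204,226),.13))
w=r.snapshot("wrist");cv2.imwrite("pics/w1.png",w["img"][:,:,::-1])
T=w["world_to_cam"];print("cam in tool",s['orientation'].T@(-T[:3,:3].T@T[:3,3]-s['tool_pos']))
```

```text
[0.4337 0.281  0.3498] [[-0.998, 0.065, 0.0], [0.065, 0.998, 0.0], [-0.0, 0.0, -1.0]] [-45.9   8.6   8.8  98.7  -1.4  72.8  49.4]
[0.4304367  0.40691885 0.13      ]
cam in tool [ 0.06683566 -0.00612615 -0.12269604]
```

View pics/w1.png

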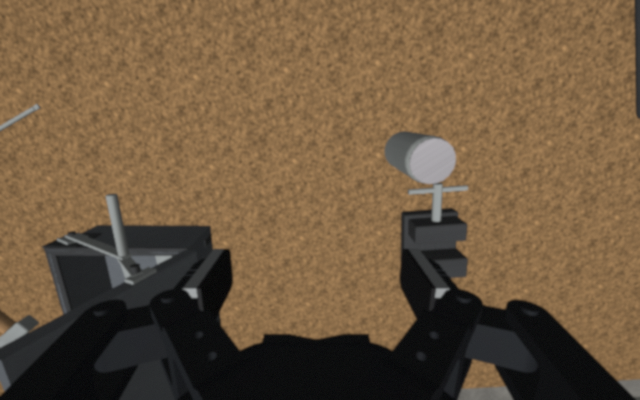

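Call:
arm_command --series '[[[0,0,0],[-0.131,0.008,0]],[[0,0,0],[-0.131,0.008,0]],[[0,0,0],[-0.131,0.008,0]],[[0,0,0],[-0.131,0.008,0]],[[0,0,0],[-0.131,0.008,0]],[[0,0,0],[-0.131,0.008,0]],[[0,0,0],[-0.131,0.008,0]],[[0,0,0],[-0.131,0.008,0]]]'

```text
time: 2.35
tool_pos: [0.4346, 0.2811, 0.3434]
orientation: [[-0.998, 0.029, -0.059], [0.065, 0.537, -0.841], [0.007, -0.843, -0.538]]
ft_force: [1.2, -1.0, -3.7]
width: 0.998
```

Run:
```python
from cell import r
from h import *
import cv2
s=r.sense();print(s['tool_pos'].round(4),s['orientation'].round(3).tolist(),s['joint_positions'].round(1))
w=r.snapshot("wrist");cv2.imwrite("pics/w2.png",w["img"][:,:,::-1])
```

```text
[0.4346 0.2811 0.3434] [[-0.998, 0.029, -0.059], [0.065, 0.537, -0.841], [0.007, -0.843, -0.538]] [-78.4  40.5  40.1  82.4  16.2 105.7  48.9]
```

View pics/w2.png

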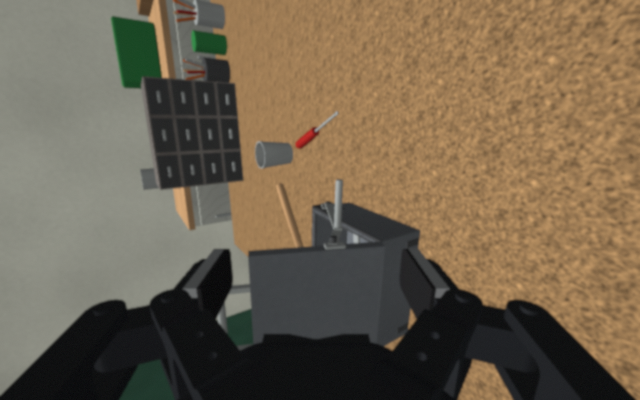

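Call:
arm_command --series '[[[0.4,-2,-1],[0.08,-0.005,0]],[[0.4,-2,-1],[0.08,-0.005,0]],[[0.4,-2,-1],[0,0,0]],[[0.4,-2,-1],[0,0,0]],[[0.4,-2,-1],[0,0,0]],[[0.4,-2,-1],[0,0,0]],[[0.4,-2,-1],[0,0,0]],[[0,0,0],[0,0,0]]]' --gripper 3.2 --newtons 20

```text
time: 3.4
tool_pos: [0.4624, 0.14, 0.2738]
orientation: [[-0.998, 0.039, -0.055], [0.067, 0.667, -0.742], [0.007, -0.744, -0.668]]
ft_force: [-0.1, 1.0, 0.0]
width: 0.375
```

Run:
```python
from cell import r
from h import *
import cv2
s=r.sense();print(s['tool_pos'].round(4),s['orientation'].round(3).tolist(),s['joint_positions'].round(1),s['ft_force'])
w=r.snapshot("wrist");cv2.imwrite("pics/w3.png",w["img"][:,:,::-1])
print(proj(w,[.442,.0224,.1337]),proj(w,[.524,.0173,.131]))
```

```text
[0.4624 0.14   0.2738] [[-0.998, 0.039, -0.055], [0.067, 0.667, -0.742], [0.007, -0.744, -0.668]] [-71.6  32.3  40.9 100.4  17.8  84.3  49.9] [-0.12046775  0.97903578  0.00609886]
[339.89524278 176.07593489] [339.73749067 245.47570452]
```

View pics/w3.png

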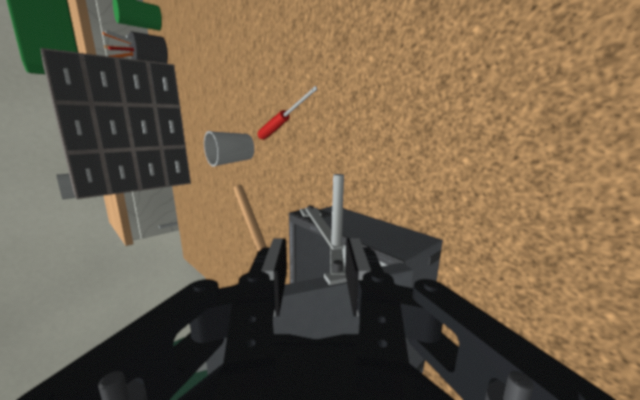

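Run:
```python
from cell import r
from h import *
import cv2
w=r.snapshot("wrist");t=r.snapshot("top");s=r.snapshot("side")
# bar edges per row in the wrist image
g=cv2.cvtColor(w["img"],cv2.COLOR_RGB2HSV)
for y in (180,190,200,210):
    row=w["img"][y,325:352].astype(int); m=np.where((abs(row[:,0]-row[:,2])<25))[0]+325; print(y,m.min(),m.max())
T=lambda x,y:(280+(x+.5)/4-.5,85+(y+.5)/4-.5)
S=lambda x,y:(290+(x+.5)/4.4-.5,155+(y+.5)/4.4-.5)
X,e=tri([t,s,w],[T(168,547),S(38,345),(338.3,175)]);print(X,e)
# top image bar columns
for y in (204,208,212,216):
    row=t["img"][y,312:332].astype(int); m=np.where((abs(row[:,0]-row[:,2])<30))[0]+312; print("top",y,m)
# grip point from wrist ray
st=r.sense();R=st['orientation'];p=st['tool_pos']
for z in (.128,.132,.136):
    for c,n in ((w,(338,195)),): 
        q=plane(c,n,z);print(z,q.round(4),(R.T@(q-p)).round(4))
    q=plane(t,(322.4,214),z);print(' top',q.round(4),(R.T@(q-p)).round(4))
```

```text
180 333 342
190 332 341
200 332 341
210 325 349
[0.44168337 0.02212884 0.13445452] [0.5, 0.7, 0.4]
top 204 [321 322 323 324]
top 208 [321 322 323 324]
top 212 [321 322 323 324]
top 216 [320 321 322 323]
0.128 [0.4655 0.0146 0.128 ] [-0.0116  0.0238  0.1922]
 top [0.4667 0.0197 0.128 ] [-0.0125  0.0272  0.1883]
0.132 [0.4643 0.0185 0.132 ] [-0.0101  0.0233  0.1867]
 top [0.4661 0.0197 0.132 ] [-0.0119  0.0242  0.1857]
0.136 [0.4631 0.0223 0.136 ] [-0.0087  0.0229  0.1812]
 top [0.4656 0.0198 0.136 ] [-0.0113  0.0213  0.183 ]
```

Call:
arm_command --series '[[[1.0,1.54,-1.72],[0,0,0]],[[0,-1.95,-1.76],[0,0,0]],[[0,-1.95,-1.76],[0,0,0]],[[0,-1.95,-1.76],[0,0,0]],[[0,-1.95,-1.76],[0,0,0]],[[0,-1.5,-1.35],[0,0,0]],[[0,0,0],[0,0,0]],[[0,0,0],[0,0,0]]]'

```text
time: 4.6
tool_pos: [0.4734, 0.0645, 0.1733]
orientation: [[-0.998, 0.038, -0.052], [0.064, 0.667, -0.743], [0.006, -0.744, -0.668]]
ft_force: [-0.5, 1.0, 0.8]
width: 0.372
```

Run:
```python
from cell import r
from h import *
import cv2
s=r.sense();print(s['tool_pos'].round(4),s['orientation'].round(3).tolist(),s['joint_positions'].round(1),s['ft_force'],s['moment'])
w=r.snapshot("wrist");cv2.imwrite("pics/w4.png",w["img"][:,:,::-1])
print(s['orientation'].T@(np.array([.465,.0198,.1335])-s['tool_pos']))
a=r.snapshot("side")["img"][130:290,250:450,::-1];cv2.imwrite("pics/s4.png",cv2.resize(a,None,fx=3,fy=3,interpolation=cv2.INTER_CUBIC))
```

```text
[0.4734 0.0645 0.1733] [[-0.998, 0.038, -0.052], [0.064, 0.667, -0.743], [0.006, -0.744, -0.668]] [-65.5  38.   40.1 109.4  18.1  67.9  49.2] [-0.51135659  0.9615728   0.75129015] [ 0.72841789 -0.00898785 -0.0334659 ]
[ 0.0052903  -0.00050743  0.0601649 ]
```

View pics/w4.png

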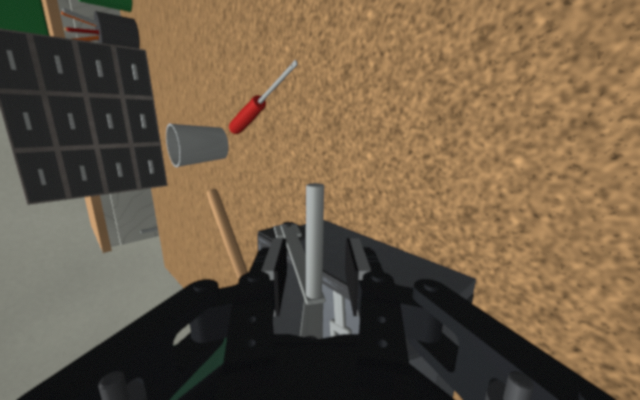

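View pics/s4.png

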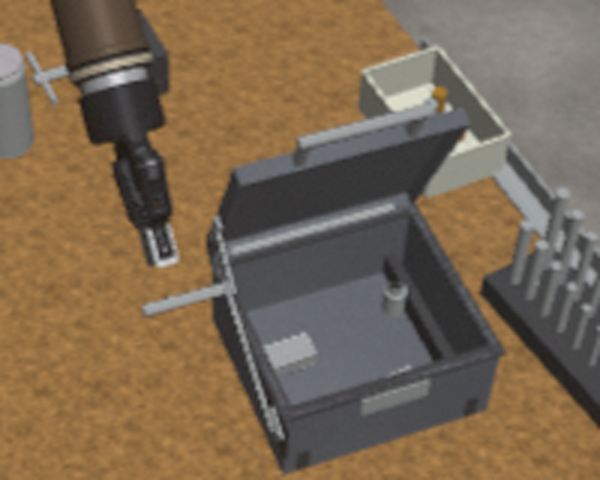

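Call:
arm_command --series '[[[-0.9,-1.0,-0.9],[0,0,0]],[[0,-1.1,-1.0],[0,0,0]],[[0,-1.1,-1.0],[0,0,0]],[[0,-1.05,-0.95],[0,0,0]],[[0,0,0],[0,0,0]],[[0,0,0],[0,0,0]]]'

```text
time: 5.45
tool_pos: [0.4641, 0.0207, 0.1344]
orientation: [[-0.998, 0.038, -0.053], [0.065, 0.666, -0.743], [0.007, -0.745, -0.667]]
ft_force: [0.6, 0.6, 0.5]
width: 0.374
```

Run:
```python
from cell import r
from h import *
import cv2
s=r.sense();print(s['tool_pos'].round(4),s['orientation'].round(3).tolist(),s['joint_positions'].round(1),s['ft_force'],s['moment'])
w=r.snapshot("wrist");cv2.imwrite("pics/w5.png",w["img"][:,:,::-1])
print(s['orientation'].T@(np.array([.465,.0198,.1335])-s['tool_pos']))
```

```text
[0.4641 0.0207 0.1344] [[-0.998, 0.038, -0.053], [0.065, 0.666, -0.743], [0.007, -0.745, -0.667]] [-63.   40.1  40.  114.5  19.1  60.1  48.3] [0.62753991 0.55107342 0.45299711] [ 0.79626914 -0.03533641  0.02102869]
[-0.00095462  0.00011875  0.00125425]
```

View pics/w5.png

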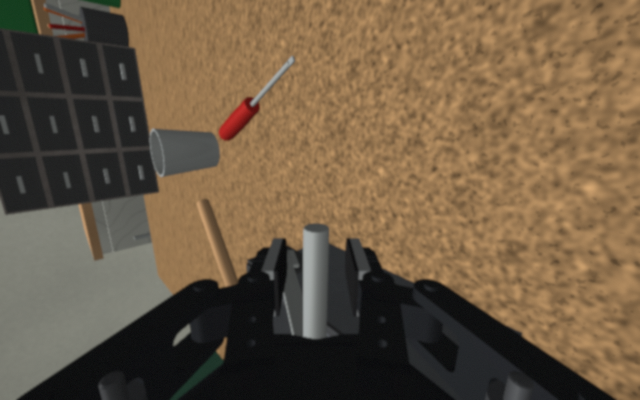

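Call:
arm_command --series '[[[0,0,0],[-0.15,0.01,0]],[[0,0,0],[0,0,0]],[[0,0,0],[0,0,0]],[[0,0,0],[0,0,0]]]' --gripper 2.2

```text
time: 6.0
tool_pos: [0.464, 0.0201, 0.1352]
orientation: [[-0.998, 0.032, -0.06], [0.067, 0.549, -0.833], [0.006, -0.835, -0.55]]
ft_force: [-0.4, 0.4, 0.2]
width: 0.256
```

Run:
```python
from cell import r
from h import *
import cv2
s=r.sense();print(s['tool_pos'].round(4),s['orientation'].round(3).tolist(),s['joint_positions'].round(1),s['ft_force'],s['moment'])
w=r.snapshot("wrist");cv2.imwrite("pics/w6.png",w["img"][200:,200:440,::-1])
print(s['orientation'].T@(np.array([.465,.0198,.1335])-s['tool_pos']))
```

```text
[0.464  0.0201 0.1352] [[-0.998, 0.032, -0.06], [0.067, 0.549, -0.833], [0.006, -0.835, -0.55]] [-65.2  45.9  40.7 112.7  20.9  64.1  45.5] [-0.36094355  0.40497779  0.22351857] [ 0.87258275 -0.06264127 -0.05481308]
[-0.00103512  0.00124597  0.00115638]
```

View pics/w6.png

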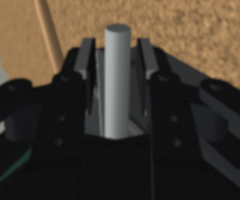

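Call:
arm_command --series '[[[0,-0.06,0.08],[0,0,0]],[[0,-0.05,0.08],[0,0,0]],[[0,-0.06,0.08],[0,0,0]],[[0,-0.05,0.08],[0,0,0]],[[0,0,0],[0,0,0]]]'

```text
time: 6.68
tool_pos: [0.4639, 0.0184, 0.1376]
orientation: [[-0.998, 0.03, -0.059], [0.066, 0.547, -0.835], [0.007, -0.837, -0.548]]
ft_force: [-0.3, -0.1, 0.2]
width: 0.256
```

Call:
arm_command --series '[[[0,-0.05,0.08],[0,0,0]],[[0,0,0],[0,0,0]]]'

```text
time: 6.92
tool_pos: [0.4639, 0.0179, 0.1385]
orientation: [[-0.998, 0.03, -0.059], [0.066, 0.547, -0.835], [0.007, -0.837, -0.548]]
ft_force: [-0.5, 0.4, 0.2]
width: 0.256
```

Call:
arm_command --series '[[[0,-0.05,0.08],[0,0,0]],[[0,0,0],[0,0,0]]]'

```text
time: 7.18
tool_pos: [0.4638, 0.0176, 0.1391]
orientation: [[-0.998, 0.03, -0.059], [0.066, 0.547, -0.834], [0.007, -0.836, -0.548]]
ft_force: [-1.2, 0.4, -1.1]
width: 0.255
```

Call:
arm_command --series '[[[0,-0.05,0.08],[0,0,0]],[[0,0,0],[0,0,0]]]'

```text
time: 7.42
tool_pos: [0.4638, 0.0173, 0.1396]
orientation: [[-0.998, 0.03, -0.059], [0.066, 0.548, -0.834], [0.007, -0.836, -0.549]]
ft_force: [-1.9, 1.7, -4.7]
width: 0.253
```

Call:
arm_command --series '[[[0,-0.05,0.09],[0,0,0]],[[0,-0.05,0.09],[0,0,0]],[[0,-0.05,0.09],[0,0,0]],[[0,-0.05,0.085],[0,0,0]]]'

```text
time: 7.92
tool_pos: [0.4637, 0.015, 0.1436]
orientation: [[-0.998, 0.03, -0.059], [0.066, 0.547, -0.834], [0.007, -0.837, -0.548]]
ft_force: [-2.8, 2.5, -3.2]
width: 0.258
```

Call:
arm_command --series '[[[0,-0.05,0.085],[0,0,0]],[[0,-0.05,0.085],[0,0,0]],[[0,-0.05,0.085],[0,0,0]],[[0,-0.05,0.085],[0,0,0]]]'

```text
time: 8.43
tool_pos: [0.4639, 0.0129, 0.1471]
orientation: [[-0.998, 0.03, -0.059], [0.066, 0.547, -0.834], [0.007, -0.837, -0.548]]
ft_force: [-3.6, 3.5, -3.5]
width: 0.259
```

Call:
arm_command --series '[[[0,-0.055,0.085],[0,0,0]],[[0,-0.055,0.085],[0,0,0]],[[0,-0.055,0.085],[0,0,0]],[[0,-0.055,0.085],[0,0,0]]]'

```text
time: 8.93
tool_pos: [0.464, 0.0107, 0.1505]
orientation: [[-0.998, 0.03, -0.059], [0.066, 0.547, -0.834], [0.007, -0.837, -0.548]]
ft_force: [-1.9, 3.2, -2.2]
width: 0.257
```

Call:
arm_command --series '[[[0,-0.055,0.083],[0,0,0]],[[0,-0.055,0.083],[0,0,0]],[[0,-0.055,0.083],[0,0,0]],[[0,-0.058,0.082],[0,0,0]],[[0,-0.058,0.082],[0,0,0]]]'

```text
time: 9.55
tool_pos: [0.464, 0.0079, 0.1546]
orientation: [[-0.998, 0.03, -0.059], [0.066, 0.547, -0.835], [0.007, -0.837, -0.548]]
ft_force: [-1.2, 3.2, -1.3]
width: 0.265
```

Call:
arm_command --series '[[[0,-0.058,0.081],[0,0,0]],[[0,-0.058,0.081],[0,0,0]],[[0,-0.058,0.081],[0,0,0]],[[0,-0.058,0.081],[0,0,0]],[[0,0,0],[0,0,0]]]'

```text
time: 10.18
tool_pos: [0.4639, 0.0055, 0.1579]
orientation: [[-0.998, 0.03, -0.059], [0.066, 0.547, -0.835], [0.007, -0.837, -0.548]]
ft_force: [-0.7, 1.9, -1.1]
width: 0.259
```

Run:
```python
from cell import r
from h import *
import cv2
s=r.sense();print(s['tool_pos'].round(4),s['ft_force'],s['moment'])
w=r.snapshot("wrist");cv2.imwrite("pics/w7.png",cv2.resize(w["img"][200:,200:440,::-1],None,fx=2,fy=2))
a=r.snapshot("side")["img"][130:290,250:450,::-1];cv2.imwrite("pics/s7.png",cv2.resize(a,None,fx=3,fy=3,interpolation=cv2.INTER_CUBIC))
```

```text
[0.4639 0.0055 0.1579] [-0.70505369  1.90732203 -1.13667884] [ 1.33249242 -0.02530884 -0.09606398]
```

View pics/w7.png

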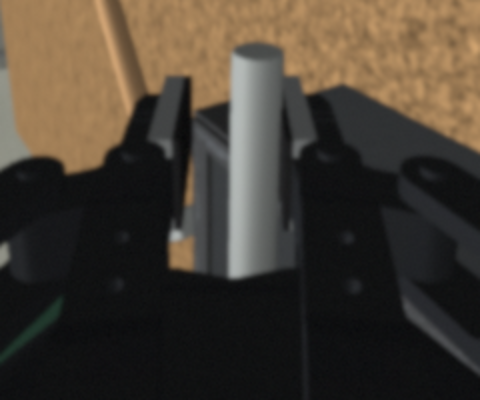

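View pics/s7.png

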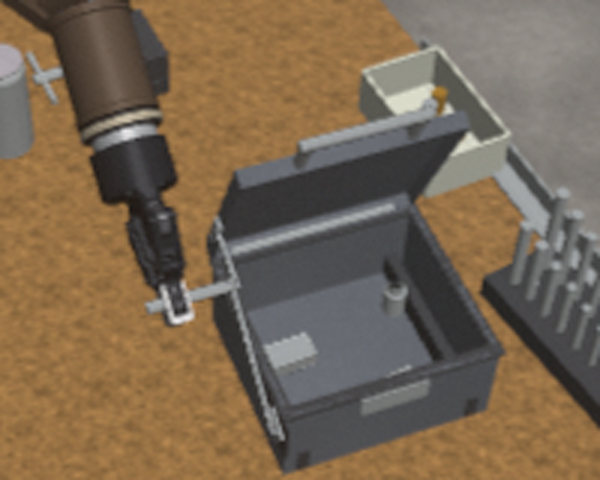

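Call:
arm_command --series '[[[0,0.06,-0.08],[0,0,0]],[[0,0.06,-0.08],[0,0,0]],[[0,0.06,-0.08],[0,0,0]],[[0,0.06,-0.08],[0,0,0]],[[0,0,0],[0,0,0]]]'

```text
time: 10.9
tool_pos: [0.4639, 0.008, 0.1545]
orientation: [[-0.998, 0.03, -0.059], [0.066, 0.547, -0.835], [0.007, -0.837, -0.548]]
ft_force: [-0.3, 0.3, 0.5]
width: 0.255
```

Run:
```python
from cell import r
from h import *
import cv2
s=r.sense();print(s['tool_pos'].round(4),s['ft_force'],s['moment'])
w=r.snapshot("wrist");cv2.imwrite("pics/w8.png",cv2.resize(w["img"][200:,200:440,::-1],None,fx=2,fy=2))
```

```text
[0.4639 0.008  0.1545] [-0.25661944  0.2688717   0.52092288] [ 0.8683462  -0.03076148  0.03518774]
```

View pics/w8.png

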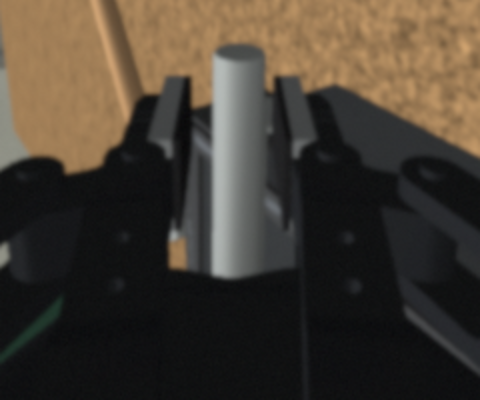

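Call:
arm_command --series '[[[0,0.6,0.4],[0,0,0]],[[0,1.2,0.8],[0,0,0]],[[0,1.7,1.1],[0,0,0]],[[0,1.7,1.1],[0,0,0]],[[0,1.7,1.1],[0,0,0]],[[0,1.7,1.1],[0,0,0]],[[0,1.7,1.1],[0,0,0]],[[0,1.7,1.1],[0,0,0]]]'

```text
time: 11.95
tool_pos: [0.4638, 0.1296, 0.2334]
orientation: [[-0.998, 0.03, -0.058], [0.065, 0.548, -0.834], [0.007, -0.836, -0.548]]
ft_force: [1.3, -0.1, -0.4]
width: 0.258
```

Call:
arm_command --series '[[[0,0,3],[0.124,-0.008,0]],[[0,0,3],[0.124,-0.008,0]],[[0,0,3],[0.124,-0.008,0]],[[0,0,3],[0.124,-0.008,0]],[[0,0,3],[0.124,-0.008,0]],[[0,0,3],[0.124,-0.008,0]],[[0,0,3],[0.124,-0.008,0]],[[0,0,0],[0.124,-0.008,0]]]' --gripper 3.4

```text
time: 12.95
tool_pos: [0.4645, 0.1281, 0.4458]
orientation: [[-0.998, 0.059, -0.001], [0.059, 0.998, 0.011], [0.002, 0.011, -1.0]]
ft_force: [0.2, 0.2, -0.4]
width: 0.397
```

Run:
```python
from cell import r
from h import *
import cv2
s=r.sense();print(s['tool_pos'].round(4),s['orientation'].round(3).tolist(),s['joint_positions'].round(1),s['ft_force'],s['moment'])
w=r.snapshot("wrist");cv2.imwrite("pics/w9.png",w["img"][:,:,::-1])
t=r.snapshot("top");sd=r.snapshot("side")
cv2.imwrite("pics/t9.png",cv2.resize(t["img"][85:235,280:400,::-1],None,fx=4,fy=4,interpolation=cv2.INTER_CUBIC))
cv2.imwrite("pics/s9.png",cv2.resize(sd["img"][155:290,290:430,::-1],None,fx=4.4,fy=4.4,interpolation=cv2.INTER_CUBIC))
```

```text
[0.4645 0.1281 0.4458] [[-0.998, 0.059, -0.001], [0.059, 0.998, 0.011], [0.002, 0.011, -1.0]] [-64.8   1.4  46.1  94.6  -1.6  84.3  68.1] [ 0.20958254  0.19363422 -0.38811229] [-0.05696624  0.04477038 -0.03522646]
```

View pics/w9.png

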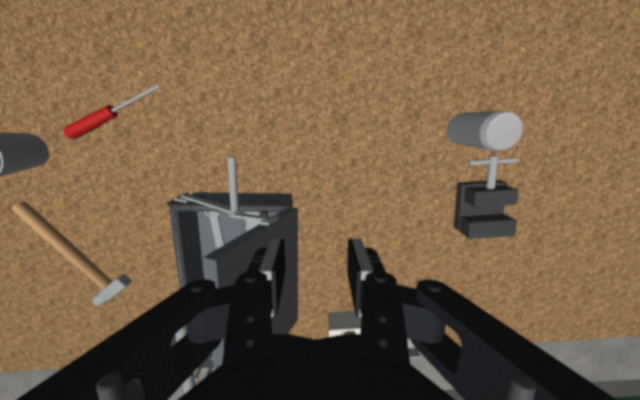

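View pics/t9.png

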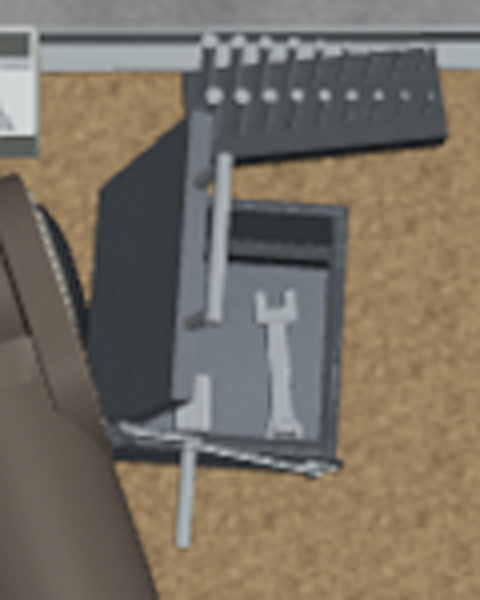

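View pics/s9.png

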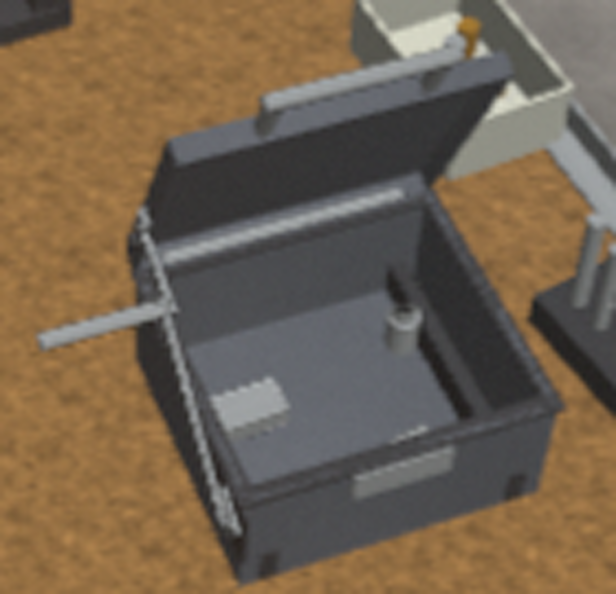

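Run:
```python
from cell import r
from h import *
t=r.snapshot("top");s=r.snapshot("side")
T=lambda x,y:(280+(x+.5)/4-.5,85+(y+.5)/4-.5)
S=lambda x,y:(290+(x+.5)/4.4-.5,155+(y+.5)/4.4-.5)
for n,a,b in [("tip",(184,545),(43,341)),("lidbar near",(215,322),(268,103)),("lidbar far",(225,155),(462,43))]:
    X,e=tri([t,s],[T(*a),S(*b)]);print(n,X.round(4),e)
for y in (128,136,144,152,160): print(y,t["img"][y,328:342].sum(1)//3)
for x in (355,365,375,385): print(x,s["img"][160:185,x].sum(1)//3)
```

```text
tip [0.441  0.0097 0.1534] [0.4, 0.4]
lidbar near [ 0.5796 -0.0111  0.3302] [1.3, 1.3]
lidbar far [ 0.703  -0.0201  0.3373] [1.9, 1.9]
128 [118 106  95  90  84  81 135 166 171 144 124 128 128 128]
136 [121 121 120 112  75 111 160 172 176 133  85  95  98 109]
144 [122 122 124  87  68 144 171 175 132  68  59  55  52  56]
152 [123 124 123 101 123 162 171 172 142 117 119 120 120 120]
160 [123 125 122 106 149 172 173 139 115 117 119 118 119 119]
355 [104 111 113 111 107 112 112 108 104 103 107 105 105 111 120 150 159 154
 134 100 109 108 106 109 108]
365 [111 103 106 104 101 107 111 113 116 116 115 110 124 159 156 148 113  95
 108 108 110 108 102  71  55]
375 [146 110  82  82  82  82  83  83  82 104 158 156 155 130  96 107 106 107
 108 103  83  53  53  52  54]
385 [182 208 208 207 207 207 198 155 156 154 140 109  92  84  93  95  99  95
  52  53  54  53  54  54  53]
```

Run:
```python
from cell import r
from h import *
t=r.snapshot("top");s=r.snapshot("side")
def pl(d,p,q):
    c,a=ray(d,p);_,b=ray(d,q);n=np.cross(a,b);return n/np.linalg.norm(n),c
n1,c1=pl(t,(335.75,128),(333.45,160))
n2,c2=pl(s,(355,176.5),(385,168.7))
d=np.cross(n1,n2);d/=np.linalg.norm(d);print(d, np.degrees(np.arctan2(d[1],d[0])))
for x in (.6,.642,.68):
    A=np.array([n1,n2,[1,0,0]]);print(np.linalg.solve(A,[n1@c1,n2@c2,x]).round(4))
```

```text
[-0.99637957  0.08486007 -0.00515032] 175.13195676371566
[ 0.6    -0.0118  0.3306]
[ 0.642  -0.0153  0.3308]
[ 0.68   -0.0186  0.331 ]
```

Call:
arm_command --series '[[[3,-2.4,0],[0,0,0]],[[3,-2.4,0],[0,0,0]],[[3,-2.4,0],[0,0,0]],[[3,-2.4,0],[0,0,0]],[[3,-2.4,0],[0,0,0]],[[2.8,-2.3,-2],[0,0,0]],[[0,0,0],[0,0,0]],[[0,0,0],[0,0,0]]]'

```text
time: 14.3
tool_pos: [0.6418, -0.0138, 0.4217]
orientation: [[-0.998, 0.058, -0.007], [0.058, 0.998, 0.002], [0.007, 0.002, -1.0]]
ft_force: [0.4, 0.3, 0.7]
width: 0.397
```

Run:
```python
from cell import r
from h import *
import cv2
s=r.sense();print(s['tool_pos'].round(4),s['orientation'].round(3).tolist(),s['joint_positions'].round(1),s['ft_force'],s['moment'])
w=r.snapshot("wrist");cv2.imwrite("pics/w10.png",w["img"][:,:,::-1])
print(proj(w,[.6,-.0118,.3306]),proj(w,[.642,-.0153,.3308]))
```

```text
[ 0.6418 -0.0138  0.4217] [[-0.998, 0.058, -0.007], [0.058, 0.998, 0.002], [0.007, 0.002, -1.0]] [-35.4  26.3  51.7  75.5 -20.4  88.1 100.8] [0.38864363 0.32644831 0.72108442] [-0.0246718   0.02538245  0.07735305]
[316.02063703 160.17633909] [314.71198399 213.87294764]
```

View pics/w10.png

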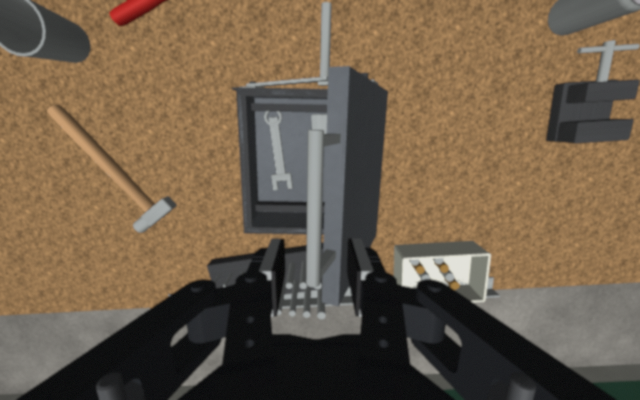

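Call:
arm_command --series '[[[0,-0.13,-1.5],[0,0,0]],[[0,0,-1.5],[0,0,0]],[[0,0,-1.5],[0,0,0]],[[0,0,-1.5],[0,0,0]],[[0,0,-1.5],[0,0,0]],[[0,0,-1.25],[0,0,0]],[[0,0,0],[0,0,0]],[[0,0,0],[0,0,0]]]'

```text
time: 15.35
tool_pos: [0.6421, -0.0164, 0.3354]
orientation: [[-0.998, 0.06, -0.004], [0.06, 0.998, 0.003], [0.005, 0.003, -1.0]]
ft_force: [0.1, -0.7, -1.2]
width: 0.395
```

Call:
arm_command --series '[[[0,0,0],[0,0,0]],[[0,0,0],[0,0,0]]]' --gripper 2.2

```text
time: 15.6
tool_pos: [0.642, -0.0164, 0.3355]
orientation: [[-0.998, 0.059, -0.004], [0.059, 0.998, 0.004], [0.005, 0.003, -1.0]]
ft_force: [0.1, 0.9, -0.8]
width: 0.255
```

Run:
```python
from cell import r
from h import *
import cv2
s=r.sense();print(s['tool_pos'].round(4),s['ft_force'],s['moment'],s['width'])
w=r.snapshot("wrist");cv2.imwrite("pics/w11.png",cv2.resize(w["img"][150:350,220:420,::-1],None,fx=3,fy=3,interpolation=cv2.INTER_CUBIC))
```

```text
[ 0.642  -0.0164  0.3355] [ 0.12791586  0.90847597 -0.79218654] [ 0.05502204  0.04392631 -0.01246135] 0.25458726408901444
```

View pics/w11.png

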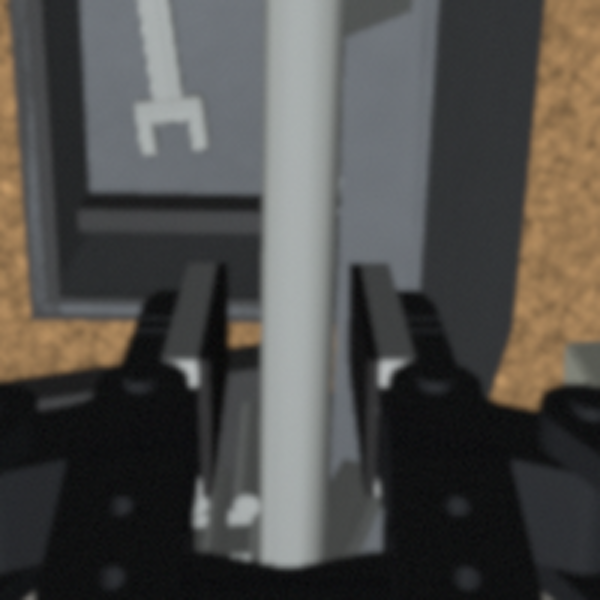

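Call:
arm_command --series '[[[0,0.13,-0.1],[0,0,0]],[[0,0,0],[0,0,0]],[[0,0,0],[0,0,0]]]' --gripper 1.7

```text
time: 16.02
tool_pos: [0.6419, -0.0149, 0.334]
orientation: [[-0.998, 0.059, -0.005], [0.059, 0.998, 0.003], [0.005, 0.003, -1.0]]
ft_force: [-0.1, -0.0, -0.7]
width: 0.203
```

Run:
```python
from cell import r
from h import *
import cv2
s=r.sense();print(s['tool_pos'].round(4),s['ft_force'],s['moment'],s['width'])
w=r.snapshot("wrist");cv2.imwrite("pics/w12.png",cv2.resize(w["img"][150:350,220:420,::-1],None,fx=3,fy=3,interpolation=cv2.INTER_CUBIC))
```

```text
[ 0.6419 -0.0149  0.334 ] [-0.105283   -0.01185755 -0.70072797] [-0.030903   -0.05361953 -0.00196264] 0.20305629975193612
```

View pics/w12.png

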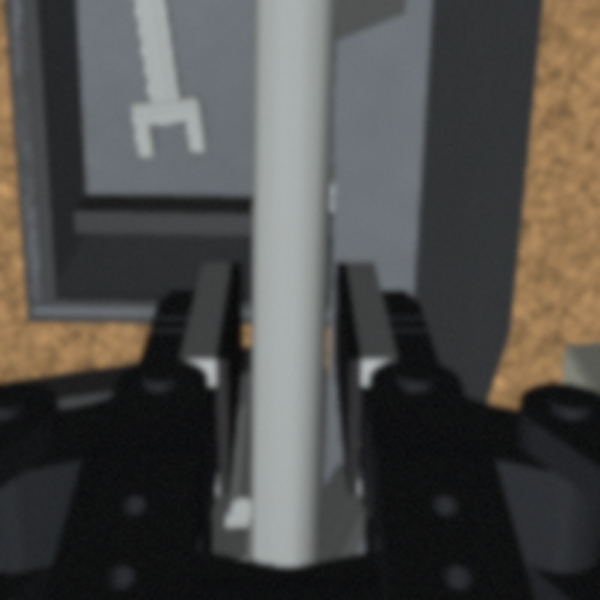

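Call:
arm_command --series '[[[0,0,0],[0,0,0]],[[0,0,0],[0,0,0]]]' --gripper 1.3 --newtons 20

```text
time: 16.32
tool_pos: [0.6419, -0.015, 0.3341]
orientation: [[-0.998, 0.06, -0.005], [0.06, 0.998, 0.003], [0.005, 0.003, -1.0]]
ft_force: [0.3, 0.3, 0.4]
width: 0.151
```

Call:
arm_command --series '[[[0,0,0],[0,0,0]],[[0,0,0],[0,0,0]]]' --gripper 1.0

```text
time: 16.58
tool_pos: [0.6419, -0.015, 0.3341]
orientation: [[-0.998, 0.06, -0.005], [0.06, 0.998, 0.003], [0.005, 0.003, -1.0]]
ft_force: [0.1, 0.9, 0.0]
width: 0.13
```

Run:
```python
import numpy as np
ph=[69.86-.75*i for i in range(9)]
while ph[-1]>1.9: ph.append(ph[-1]-1.5)
p=np.radians(ph);R=24.6
y=-R*np.cos(p);z=R*np.sin(p)
for i in range(len(p)-1): print(i//8,round(ph[i+1],1),"[%.2f,%.2f,%.2f]"%(0.06*(y[i+1]-y[i]),y[i+1]-y[i],z[i+1]-z[i]), "tcp y %.4f z %.4f"%(.0697+y[i+1]/100,.103+z[i+1]/100))
```

```text
0 69.1 [-0.02,-0.30,-0.11] tcp y -0.0180 z 0.3328
0 68.4 [-0.02,-0.30,-0.12] tcp y -0.0210 z 0.3317
0 67.6 [-0.02,-0.30,-0.12] tcp y -0.0240 z 0.3305
0 66.9 [-0.02,-0.30,-0.12] tcp y -0.0270 z 0.3292
0 66.1 [-0.02,-0.30,-0.13] tcp y -0.0299 z 0.3279
0 65.4 [-0.02,-0.29,-0.13] tcp y -0.0329 z 0.3266
0 64.6 [-0.02,-0.29,-0.14] tcp y -0.0358 z 0.3252
0 63.9 [-0.02,-0.29,-0.14] tcp y -0.0387 z 0.3238
1 62.4 [-0.03,-0.57,-0.29] tcp y -0.0444 z 0.3209
1 60.9 [-0.03,-0.57,-0.31] tcp y -0.0501 z 0.3179
1 59.4 [-0.03,-0.56,-0.32] tcp y -0.0557 z 0.3147
1 57.9 [-0.03,-0.55,-0.34] tcp y -0.0612 z 0.3113
1 56.4 [-0.03,-0.54,-0.35] tcp y -0.0666 z 0.3078
1 54.9 [-0.03,-0.53,-0.36] tcp y -0.0719 z 0.3042
1 53.4 [-0.03,-0.52,-0.38] tcp y -0.0771 z 0.3004
1 51.9 [-0.03,-0.51,-0.39] tcp y -0.0822 z 0.2965
2 50.4 [-0.03,-0.50,-0.40] tcp y -0.0872 z 0.2924
2 48.9 [-0.03,-0.49,-0.42] tcp y -0.0921 z 0.2883
2 47.4 [-0.03,-0.48,-0.43] tcp y -0.0969 z 0.2840
2 45.9 [-0.03,-0.47,-0.44] tcp y -0.1016 z 0.2795
2 44.4 [-0.03,-0.46,-0.45] tcp y -0.1062 z 0.2750
2 42.9 [-0.03,-0.44,-0.47] tcp y -0.1106 z 0.2703

[... 692 characters left out ...]
 0.1946
4 20.4 [-0.01,-0.23,-0.60] tcp y -0.1609 z 0.1886
4 18.9 [-0.01,-0.22,-0.61] tcp y -0.1631 z 0.1825
4 17.4 [-0.01,-0.20,-0.61] tcp y -0.1651 z 0.1764
4 15.9 [-0.01,-0.18,-0.62] tcp y -0.1669 z 0.1702
5 14.4 [-0.01,-0.17,-0.62] tcp y -0.1686 z 0.1640
5 12.9 [-0.01,-0.15,-0.63] tcp y -0.1701 z 0.1578
5 11.4 [-0.01,-0.14,-0.63] tcp y -0.1715 z 0.1515
5 9.9 [-0.01,-0.12,-0.63] tcp y -0.1727 z 0.1451
5 8.4 [-0.01,-0.10,-0.64] tcp y -0.1737 z 0.1388
5 6.9 [-0.01,-0.09,-0.64] tcp y -0.1745 z 0.1324
5 5.4 [-0.00,-0.07,-0.64] tcp y -0.1752 z 0.1260
5 3.9 [-0.00,-0.05,-0.64] tcp y -0.1757 z 0.1196
6 2.4 [-0.00,-0.03,-0.64] tcp y -0.1761 z 0.1131
6 0.9 [-0.00,-0.02,-0.64] tcp y -0.1763 z 0.1067
```

Call:
arm_command --series '[[[-0.01,-0.1,-0.04],[0,0,0]],[[-0.01,-0.1,-0.04],[0,0,0]],[[-0.01,-0.1,-0.04],[0,0,0]],[[0,0,0],[0,0,0]]]' --newtons 35 --gripper 0.9

```text
time: 17.08
tool_pos: [0.6417, -0.0179, 0.333]
orientation: [[-0.998, 0.059, -0.005], [0.059, 0.998, 0.004], [0.005, 0.003, -1.0]]
ft_force: [-0.1, 1.1, 2.6]
width: 0.126
```

Call:
arm_command --series '[[[-0.01,-0.15,-0.06],[0,0,0]],[[-0.01,-0.15,-0.06],[0,0,0]],[[-0.02,-0.15,-0.06],[0,0,0]],[[-0.01,-0.15,-0.06],[0,0,0]]]'

```text
time: 17.58
tool_pos: [0.6412, -0.0242, 0.3304]
orientation: [[-0.998, 0.06, -0.005], [0.06, 0.998, 0.003], [0.005, 0.003, -1.0]]
ft_force: [-0.3, 0.7, 2.6]
width: 0.123
```

Call:
arm_command --series '[[[-0.02,-0.3,-0.12],[0,0,0]],[[-0.02,-0.3,-0.13],[0,0,0]],[[-0.02,-0.29,-0.13],[0,0,0]],[[-0.02,-0.29,-0.14],[0,0,0]],[[-0.02,-0.29,-0.14],[0,0,0]]]'

```text
time: 18.2
tool_pos: [0.64, -0.039, 0.3236]
orientation: [[-0.998, 0.06, -0.005], [0.06, 0.998, 0.003], [0.005, 0.003, -1.0]]
ft_force: [1.6, 0.7, 0.9]
width: 0.127
```

Call:
arm_command --series '[[[-0.03,-0.57,-0.29],[0,0,0]],[[-0.03,-0.57,-0.31],[0,0,0]],[[-0.03,-0.56,-0.32],[0,0,0]],[[-0.03,-0.55,-0.34],[0,0,0]]]'

```text
time: 18.7
tool_pos: [0.6384, -0.0618, 0.3108]
orientation: [[-0.998, 0.06, -0.006], [0.06, 0.998, 0.003], [0.006, 0.003, -1.0]]
ft_force: [-2.6, 0.1, 0.0]
width: 0.124
```

Call:
arm_command --series '[[[-0.03,-0.54,-0.35],[0,0,0]],[[-0.03,-0.53,-0.36],[0,0,0]],[[-0.03,-0.52,-0.38],[0,0,0]],[[-0.03,-0.51,-0.39],[0,0,0]]]'

```text
time: 19.2
tool_pos: [0.637, -0.0827, 0.2959]
orientation: [[-0.998, 0.06, -0.007], [0.06, 0.998, 0.003], [0.007, 0.003, -1.0]]
ft_force: [-5.5, 0.2, 0.4]
width: 0.126
```

Call:
arm_command --series '[[[-0.06,-0.5,-0.4],[0,0,0]],[[-0.06,-0.49,-0.42],[0,0,0]],[[-0.06,-0.48,-0.43],[0,0,0]],[[-0.05,-0.47,-0.44],[0,0,0]]]'

```text
time: 19.7
tool_pos: [0.6354, -0.1019, 0.2792]
orientation: [[-0.998, 0.059, -0.005], [0.059, 0.998, 0.003], [0.005, 0.003, -1.0]]
ft_force: [-3.3, 0.6, -1.0]
width: 0.129
```

Call:
arm_command --series '[[[-0.05,-0.46,-0.45],[0,0,0]],[[-0.04,-0.44,-0.47],[0,0,0]],[[-0.04,-0.43,-0.48],[0,0,0]],[[-0.04,-0.42,-0.49],[0,0,0]]]'

```text
time: 20.2
tool_pos: [0.6341, -0.1194, 0.2605]
orientation: [[-0.998, 0.059, -0.004], [0.059, 0.998, 0.003], [0.004, 0.003, -1.0]]
ft_force: [-0.4, 0.3, 0.9]
width: 0.124
```

Run:
```python
from cell import r
from h import *
import cv2
s=r.sense();print(s['tool_pos'].round(4),s['ft_force'],s['moment'],s['width'],s['joint_positions'].round(1))
a=r.snapshot("side")["img"][100:300,250:500,::-1];cv2.imwrite("pics/s13.png",cv2.resize(a,None,fx=3,fy=3,interpolation=cv2.INTER_CUBIC))
```

```text
[ 0.6341 -0.1194  0.2605] [-0.37601393  0.29232108  0.88715886] [-0.08756544  0.16060947 -0.13737789] 0.12408628336282831 [-25.4  31.6  48.6  90.  -24.8  70.  114.3]
```

View pics/s13.png

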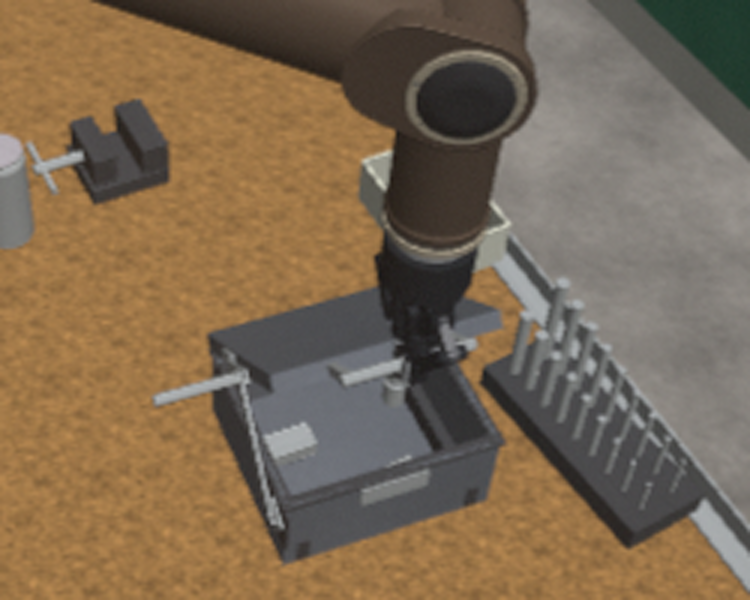

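Call:
arm_command --series '[[[-0.04,-0.41,-0.5],[0,0,0]],[[-0.03,-0.39,-0.51],[0,0,0]],[[-0.03,-0.38,-0.52],[0,0,0]],[[-0.03,-0.37,-0.53],[0,0,0]]]'

```text
time: 20.75
tool_pos: [0.6328, -0.1349, 0.2399]
orientation: [[-0.998, 0.059, -0.004], [0.059, 0.998, 0.003], [0.004, 0.003, -1.0]]
ft_force: [3.1, -1.5, -1.4]
width: 0.128
```

Call:
arm_command --series '[[[-0.03,-0.35,-0.54],[0,0,0]],[[-0.03,-0.34,-0.55],[0,0,0]],[[-0.03,-0.32,-0.56],[0,0,0]],[[-0.03,-0.31,-0.57],[0,0,0]]]'

```text
time: 21.25
tool_pos: [0.6317, -0.148, 0.2177]
orientation: [[-0.998, 0.059, -0.004], [0.059, 0.998, 0.003], [0.004, 0.003, -1.0]]
ft_force: [6.4, -1.4, -1.7]
width: 0.124
```

Call:
arm_command --series '[[[-0.02,-0.29,-0.57],[0,0,0]],[[-0.02,-0.28,-0.58],[0,0,0]],[[-0.02,-0.26,-0.59],[0,0,0]],[[-0.02,-0.25,-0.59],[0,0,0]]]'

```text
time: 21.75
tool_pos: [0.631, -0.1586, 0.1943]
orientation: [[-0.998, 0.059, -0.004], [0.059, 0.998, 0.003], [0.004, 0.003, -1.0]]
ft_force: [4.5, -0.7, -2.2]
width: 0.125
```

Call:
arm_command --series '[[[-0.02,-0.23,-0.6],[0,0,0]],[[-0.02,-0.22,-0.61],[0,0,0]],[[-0.02,-0.2,-0.61],[0,0,0]],[[-0.02,-0.18,-0.62],[0,0,0]]]'

```text
time: 22.25
tool_pos: [0.6303, -0.1666, 0.1698]
orientation: [[-0.998, 0.059, -0.004], [0.059, 0.998, 0.004], [0.004, 0.003, -1.0]]
ft_force: [5.5, 0.1, -2.2]
width: 0.121
```

Call:
arm_command --series '[[[0.02,-0.17,-0.62],[0,0,0]],[[0.02,-0.15,-0.63],[0,0,0]],[[0.02,-0.14,-0.63],[0,0,0]],[[0.02,-0.12,-0.63],[0,0,0]]]'

```text
time: 22.75
tool_pos: [0.63, -0.1719, 0.1442]
orientation: [[-0.998, 0.059, -0.006], [0.059, 0.998, 0.005], [0.007, 0.004, -1.0]]
ft_force: [2.5, 0.3, -2.6]
width: 0.124
```

Call:
arm_command --series '[[[0,-0.1,-0.64],[0,0,0]],[[0,-0.09,-0.64],[0,0,0]],[[0,-0.07,-0.5],[0,0,0]],[[0,-0.05,-0.3],[0,0,0]]]'

```text
time: 23.25
tool_pos: [0.6299, -0.1743, 0.1233]
orientation: [[-0.998, 0.059, -0.007], [0.059, 0.998, 0.006], [0.007, 0.005, -1.0]]
ft_force: [1.0, 7.2, -4.0]
width: 0.123
```

Call:
arm_command --series '[[[0,-0.03,-0.2],[0,0,0]],[[0,-0.02,-0.2],[0,0,0]],[[0,-0.01,-0.2],[0,0,0]],[[0,0,0],[0,0,0]]]'

```text
time: 23.75
tool_pos: [0.6299, -0.1745, 0.1173]
orientation: [[-0.998, 0.058, -0.007], [0.058, 0.998, 0.006], [0.007, 0.006, -1.0]]
ft_force: [0.8, 6.9, -3.0]
width: 0.126
```

Call:
arm_command --series '[[[0,0.08,-0.1],[0,0,0]],[[0,0.03,-0.15],[0,0,0]],[[0,0,-0.15],[0,0,0]],[[0,0,0],[0,0,0]]]'

```text
time: 24.25
tool_pos: [0.63, -0.1746, 0.1163]
orientation: [[-0.998, 0.059, -0.005], [0.059, 0.998, 0.006], [0.005, 0.006, -1.0]]
ft_force: [-6.3, 9.1, 16.4]
width: 0.12
```

Call:
arm_command --series '[[[0,0,-0.1],[0,0,0]],[[0,0,-0.1],[0,0,0]],[[0,0,0],[0,0,0]]]'

```text
time: 24.62
tool_pos: [0.6301, -0.1746, 0.1161]
orientation: [[-0.998, 0.059, -0.004], [0.059, 0.998, 0.007], [0.005, 0.007, -1.0]]
ft_force: [-11.9, 11.3, 31.2]
width: 0.122
```

Call:
arm_command --series '[[[0,0,-0.1],[0,0,0]],[[0,0,0],[0,0,0]]]'

```text
time: 24.88
tool_pos: [0.6301, -0.1747, 0.116]
orientation: [[-0.998, 0.059, -0.004], [0.059, 0.998, 0.007], [0.004, 0.007, -1.0]]
ft_force: [-14.4, 12.1, 38.2]
width: 0.124
```

Call:
arm_command --series '[[[0,0.05,0.2],[0,0,0]],[[0.1,0.05,0.2],[0,0,0]],[[0,0,0],[0,0,0]]]'

```text
time: 25.25
tool_pos: [0.6301, -0.1746, 0.1164]
orientation: [[-0.998, 0.06, -0.007], [0.06, 0.998, 0.004], [0.007, 0.004, -1.0]]
ft_force: [-6.4, 5.2, 10.6]
width: 0.123
```

Run:
```python
from cell import r
from h import *
import cv2
s=r.sense();print(s['tool_pos'].round(4),s['ft_force'],s['moment'],s['width'],s['joint_positions'].round(1))
a=r.snapshot("side")["img"][130:300,270:470,::-1];cv2.imwrite("pics/s14.png",cv2.resize(a,None,fx=3.5,fy=3.5,interpolation=cv2.INTER_CUBIC))
a=r.snapshot("wrist")["img"][:,:,::-1];cv2.imwrite("pics/w14.png",a)
```

```text
[ 0.6301 -0.1746  0.1164] [-6.35309694  5.23439674 10.57105369] [ 1.26911699  1.45838179 -0.26970072] 0.12262259019541853 [-16.4  40.6  42.6  96.2 -32.   56.5 124.3]
```

View pics/s14.png

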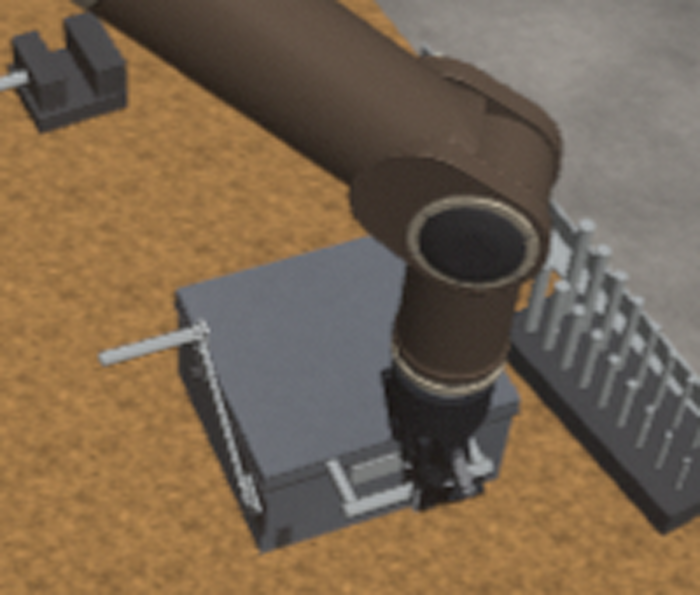

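View pics/w14.png

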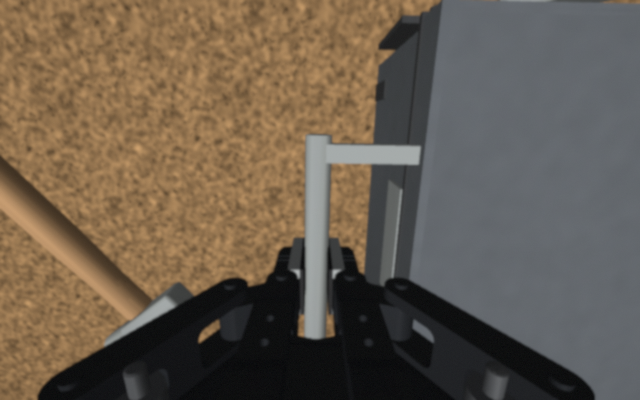

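Call:
arm_command --series '[[[-0.12,0.08,0.1],[0,0,0]],[[0,0,0],[0,0,0]]]'

```text
time: 25.6
tool_pos: [0.63, -0.1745, 0.1165]
orientation: [[-0.998, 0.06, -0.005], [0.06, 0.998, 0.002], [0.005, 0.002, -1.0]]
ft_force: [-0.5, 0.6, 2.0]
width: 0.127
```

Call:
arm_command --series '[[[0,0,0],[0,0,0]],[[0,0,0],[0,0,0]],[[0,0,0],[0,0,0]]]' --gripper 2.4

```text
time: 25.98
tool_pos: [0.6302, -0.1737, 0.1162]
orientation: [[-0.998, 0.059, -0.005], [0.059, 0.998, 0.003], [0.005, 0.003, -1.0]]
ft_force: [-0.5, 0.9, 0.1]
width: 0.283
```

Run:
```python
from cell import r
from h import *
import cv2
s=r.sense();print(s['tool_pos'].round(4),s['ft_force'],s['moment'],s['width'])
a=r.snapshot("wrist")["img"][150:350,220:420,::-1];cv2.imwrite("pics/w15.png",cv2.resize(a,None,fx=3,fy=3))
```

```text
[ 0.6302 -0.1737  0.1162] [-0.49159711  0.90946831  0.14173246] [-0.00548237 -0.04444607 -0.00208072] 0.2831482734784924
```

View pics/w15.png

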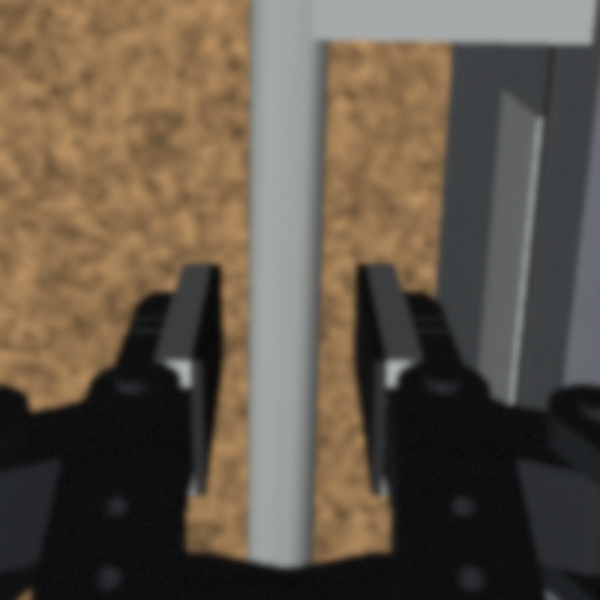

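Released and centred. Rising straight up.

Call:
arm_command --series '[[[0,0,0.5],[0,0,0]],[[0,0,1.5],[0,0,0]],[[0,0,2.5],[0,0,0]],[[0,0,3],[0,0,0]],[[0,0,3],[0,0,0]],[[0,0,3],[0,0,0]],[[0,0,3],[0,0,0]],[[0,0,0],[0,0,0]]]'

```text
time: 27.02
tool_pos: [0.6311, -0.1744, 0.285]
orientation: [[-0.998, 0.06, 0.0], [0.06, 0.998, 0.002], [-0.0, 0.002, -1.0]]
ft_force: [-0.3, -1.4, -0.4]
width: 0.282
```

Call:
arm_command --series '[[[-3,3,1],[0,0,0]],[[-4,4,1],[0,0,0]],[[-4,4,1],[0,0,0]],[[-4,4,1],[0,0,0]],[[-4,4,0],[0,0,0]],[[-3,4,0],[0,0,0]],[[0,4,0],[0,0,0]],[[0,0,0],[0,0,0]]]'

```text
time: 28.02
tool_pos: [0.4094, 0.0992, 0.3212]
orientation: [[-0.999, 0.054, -0.005], [0.054, 0.999, 0.004], [0.005, 0.004, -1.0]]
ft_force: [0.2, 0.4, 0.6]
width: 0.28
```

Run:
```python
from cell import r
from h import *
import cv2
s=r.sense();print(s['tool_pos'].round(4),s['ft_force'],s['moment'],s['time'])
a=r.snapshot("side")["img"][:,:,::-1];cv2.imwrite("pics/s16.png",a)
cv2.imwrite("pics/s16z.png",cv2.resize(a[170:290,290:430],None,fx=5,fy=5,interpolation=cv2.INTER_CUBIC))
t=r.snapshot("top");a=t["img"][:,:,::-1];cv2.imwrite("pics/t16z.png",cv2.resize(a[85:235,280:400],None,fx=4,fy=4,interpolation=cv2.INTER_CUBIC))
```

```text
[0.4094 0.0992 0.3212] [0.16279603 0.44772501 0.60710985] [-0.0611742  -0.02845361  0.00849585] 28.025
```

View pics/s16.png

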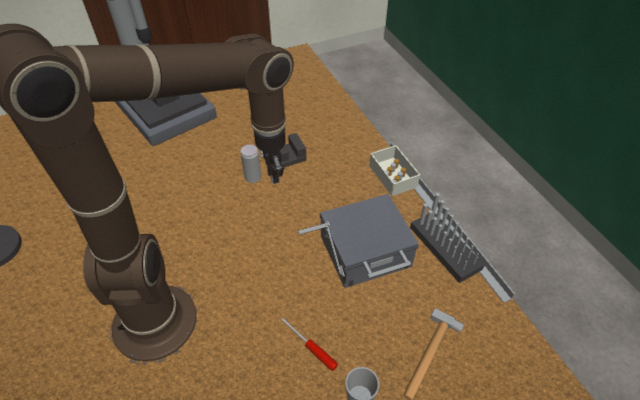

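View pics/s16z.png

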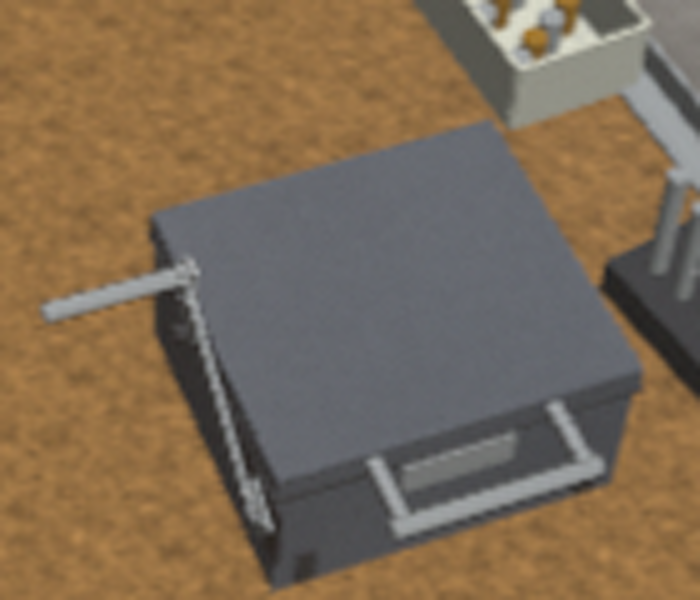

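View pics/t16z.png

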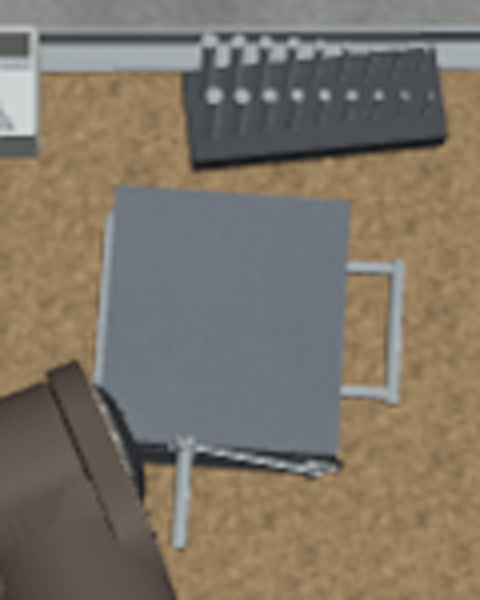

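Run:
```python
from cell import r
from h import *
t=r.snapshot("top");s=r.snapshot("side")
T=lambda x,y:(280+(x+.5)/4-.5,85+(y+.5)/4-.5)
S=lambda x,y:(290+(x+.5)/5-.5,170+(y+.5)/5-.5)
for n,a,b in [("bar near",(393,398),(399,526)),("bar far",(399,264),(600,465)),("lid front near",(338,455),(280,483)),("lid front far",(348,203),(638,368)),("lid back far",(118,187),(488,122))]:
    X,e=tri([t,s],[T(*a),S(*b)]);print(n,X.round(4),e)
```

```text
bar near [ 0.5701 -0.1703  0.1086] [0.2, 0.2]
bar far [ 0.6898 -0.1802  0.1072] [0.7, 0.7]
lid front near [ 0.5212 -0.1216  0.1136] [0.6, 0.6]
lid front far [ 0.7414 -0.1364  0.115 ] [0.5, 0.5]
lid back far [0.7566 0.0625 0.1161] [0.8, 0.8]
```

Bar at z = 0.108 m, as expected when shut, and the lid top is level (0.114–0.116).

Run:
```python
from cell import r
print(r.close_job())
```

```text
the job is handed in; nothing more can be done
None
```

The chest is shut and released, and the job was handed in at about 28 s of the 72 s allowed.

- **Unlocking the stay:** I hooked the pull bar from below with one finger, without gripping it. I lifted it about 22 mm along its circle (about 19 mm up, knee about 0.61), feeling for contact first. The measured force stayed within about 6 N in all, with only about 2–3 N of it along the stay. When I let go, the bar stayed up and the lid stayed open.
- **Lowering the lid:** I gripped the front bar, lowered the lid in small steps until it reached its stop, took the load off, opened the fingers and backed away.

**Last checks:**
- The front bar is at z = 0.107–0.109 m, against 0.108 m expected when shut, and the lid top is level at 0.114–0.116 m.
- The wrist force reads about zero with the arm clear of everything.
- The other things on the bench look unmoved. The chest's contents are now under the lid, so I could not check them at the end.

**Not clean or not measured:**
- I pressed the shut lid onto its stop with about 38 N upward on the wrist (about 43 N in all) before easing off. This was through the fingers on the bar, not the gripper's body.
- The tool's TCP read about 5 mm higher at the stop than I had worked out. The camera check gives the bar at its expected height, so I put this down to where the bar sat in the fingers.
- The load along the stay was only inferred from the wrist force, because stay_load cannot be read directly.

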